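Pack the drawing kit

ROBOT

A 7-joint arm with a two-finger parallel gripper is mounted at the origin on a cart in front of the work surface, level with it; the furniture and walls round the work are solid. World frame = base frame: x ahead of the robot, y to its left, z up, the work surface at z = 0. Lengths are in mm, angles in rad, forces in N, time in s.
With the tool pointing down it reaches from about 400 to 850 mm from the base axis. Payload 4.5 kg.
Tool frame: the origin (TCP) lies between the finger pads; the fingertips stand 11 mm ahead of it and the grasp point (between the pads) lies 8 mm behind it; z points along the fingers, y is the line along which they close (so a half turn about z gives the same grasp; the last joint's range is limited). The gripper opens to 85 mm and grips with 20 to 120 N. Pads are 22 mm wide; open, the fingers measure 114 mm over their backs; the gripper's body (76 mm by 85 mm) begins 54 mm behind the grasp point. The pads swing forward as they close: fully open they stand 13 mm farther back than shut.
Start: joints at [1.136, 0.689, -0.195, 1.565, 0.157, 0.902, -0.215], TCP at [282.416, -557.579, 242.317] pointing down, gripper open.
Joint ranges: [-3.01, 3.01], [-0.46, 2.08], [-1.47, 1.51], [0.13, 2.56], [-1, 4.14], [0.04, 2.09], [-2.66, 2.66]. Speed limits (rad/s): [2.57, 2.57, 3.14, 3.14, 3.14, 3.14, 3.14].

INTERFACE

Orientations are given as a rotation vector (axis times angle).
In Python, from cell import get_state, read_camera, close_job gives the robot as it stands.
- The arm moves only by the shell command python3 -m crank 'ROWS' [FORCE]. ROWS is JSON, a list of rows, each a list of 3 entries, a list of its own where there are three numbers: the turn, a rotation vector about the tool's x, y, z in rad, then the shift along the tool's x, y, z in mm, then the gripper's target within -1 to 1 (fully open at 1, half-way at 0, shut at -1). In form: [[[ax, ay, az], [x, y, z], claw], ...]. A call has 1 to 20 rows; each row is the pose to reach, as a shift and turn from the pose commanded when the call began, along the tool's axes at that moment; what a row does not reach only later rows make up. A row lasts 1/8 s, in which the tool goes at most 62.5 mm and 10.7 degrees, less where a joint would pass 70% of its speed; a pose out of reach is approached as far as the arm can. A call with a gripper value outside its range is refused whole. The fingers move at their own pace and stop on an object; FORCE is the grip in N (left out, the last holds). Time passes only in rows, so rows that repeat a pose let the fingers close. It gives the time, the measured TCP pose, the force, the opening and the grip force at its end, in the units of the state.
- get_state(): the state, without advancing time (a new reading comes with each control period).
- read_camera(name): name is "scene" or "top" or "wrist"; returns a dict with "image" (480x640x3 uint8, red, green, blue), "range_z" (480x640 float32, mm along the optical axis (not along the pixel's ray), 0 where there is no reading), "fx", "fy", "cx", "cy" (pixels), "eye" and "rotation" of the camera in the world. Camera axes: x right, y up, looking along -z (the intrinsics and any distortion apply to the point x, -y, -z); pixel columns grow to the right and rows downward; lengths in mm; the calibration is good to about 2 mm. A picture is of the moment at which its call begins.
- close_job(): hands the job in; it is judged then, once.
The state is a dict: "t": time; "joint_positions": joint angles; "dq": joint speeds; "joint_torque": joint torques, N m; "position": TCP position; "tcp_rot": TCP orientation; "contact_force": force on the tool from outside, world axes, zero at the start; "moment": the same for the moment, N m; "grip_width": opening from 0.0 (shut) to 1.0 (fully open); "grip_force": force on a finger pad.
Only numpy, scipy, OpenCV 4.12 (cv2) and the standard library are available. Lean on these libraries where they do the work, as an engineer would, in place of code of your own. Each camera call takes 0.05 s, during which the arm holds its last target. There are 200 camera calls.

TASK

Pack the drawing kit: the pencil sharpener is in one of the three identical lidded tins, so lift their lids, one tin open at a time, until you find it. Drop the sharpener into the small pocket of the wooden case and each eraser that lies on the desk flat into a long pocket of its own, then fold the cover fully shut on the case. Leave every tin with its lid properly on, the other contents in their tins, and the mug and earphone case where they are.

Things in the scene. Friction and masses are not known exactly. Their poses are not given: they have to be found in the camera images.
- tin_a: One of three identical round aluminium tins, open at the top under its lid, fixed to the desk: outer diameter 106 mm, inner diameter 100 mm, 45 mm high, floor 4 mm thick. Origin at the centre of its underside, z up.
- lid_a_knob (a point): Centre of the black knob (22 mm in diameter, 22 mm high) of a loose lid, 63 to 126 g; z up out of the lid. The lid: flange 110 mm in diameter, 4 mm thick, underside 15 mm below this point; below it a plug 92 mm in diameter, 6 mm deep, that sits in the tin's mouth. Seated, this point is 60 mm above the tin's origin; with the lid on the desk, 21 mm above it. The lids are identical; any fits any tin.
- tin_b: One of three identical round aluminium tins, open at the top under its lid, fixed to the desk: outer diameter 106 mm, inner diameter 100 mm, 45 mm high, floor 4 mm thick. Origin at the centre of its underside, z up.
- lid_b_knob (a point): Centre of the black knob (22 mm in diameter, 22 mm high) of a loose lid, 63 to 126 g; z up out of the lid. The lid: flange 110 mm in diameter, 4 mm thick, underside 15 mm below this point; below it a plug 92 mm in diameter, 6 mm deep, that sits in the tin's mouth. Seated, this point is 60 mm above the tin's origin; with the lid on the desk, 21 mm above it. The lids are identical; any fits any tin.
- tin_c: One of three identical round aluminium tins, open at the top under its lid, fixed to the desk: outer diameter 106 mm, inner diameter 100 mm, 45 mm high, floor 4 mm thick. Origin at the centre of its underside, z up.
- lid_c_knob (a point): Centre of the black knob (22 mm in diameter, 22 mm high) of a loose lid, 63 to 126 g; z up out of the lid. The lid: flange 110 mm in diameter, 4 mm thick, underside 15 mm below this point; below it a plug 92 mm in diameter, 6 mm deep, that sits in the tin's mouth. Seated, this point is 60 mm above the tin's origin; with the lid on the desk, 21 mm above it. The lids are identical; any fits any tin.
- sharpener_mid (a point): Centre of the brass wedge pencil sharpener, 15 x 24 x 12 mm (its x, y, z), 20 g, loose. At the start it lies on the floor of one of the three tins, under the lid; which one varies.
- clip_mid (a point): Centre of a black bulldog clip, 39 x 32 x 12 mm, lying in another of the tins; it stays there.
- tape_roll_mid (a point): Centre of a white tape roll, 58 mm in diameter and 12 mm high, lying in another of the tins; it stays there.
- eraser_1_mid (a point): Centre of a loose eraser in a card sleeve, 23 x 52 x 13 mm (its x, y, z), 22 g. At the start it lies flat on the desk in front of the wooden case. Two or three erasers are there; the other is absent.
- pocket_1 (a point): Centre of the floor of an eraser pocket of the wooden case: 65 mm along the case's x, 35 mm along its y, 18 mm deep, mouth at the case's rim. Axes are those of the case. The three eraser pockets are alike, 42 mm apart along y; each takes one eraser, lengthwise along the case's x.
- eraser_2_mid (a point): Centre of a loose eraser in a card sleeve, 23 x 52 x 13 mm (its x, y, z), 22 g. At the start it lies flat on the desk in front of the wooden case. Two or three erasers are there; the other is absent.
- pocket_2 (a point): Centre of the floor of an eraser pocket of the wooden case: 65 mm along the case's x, 35 mm along its y, 18 mm deep, mouth at the case's rim. Axes are those of the case. The three eraser pockets are alike, 42 mm apart along y; each takes one eraser, lengthwise along the case's x.
- eraser_3_mid (a point): Centre of a loose eraser in a card sleeve, 23 x 52 x 13 mm (its x, y, z), 22 g. At the start it lies flat on the desk in front of the wooden case. Two or three erasers are there; the other is absent.
- pocket_3 (a point): Centre of the floor of an eraser pocket of the wooden case: 65 mm along the case's x, 35 mm along its y, 18 mm deep, mouth at the case's rim. Axes are those of the case. The three eraser pockets are alike, 42 mm apart along y; each takes one eraser, lengthwise along the case's x.
- pocket_small (a point): Centre of the floor of the small pocket of the wooden case, for the sharpener: 39 mm along the case's x, 29 mm along its y, 18 mm deep. Axes are those of the case.
- case: Base of the flat wooden kit case, fixed to the desk: 90 x 170 x 26 mm (x, y, z), with four pockets open at the top. Origin at the centre of its underside; the hinge of the cover is along its far long edge (+x), the open front towards the robot (-x).
- cover_hinge_line (a point): Middle of the hinge line of the case's cover, on the far edge of the case, 27.5 mm above the desk; the hinge runs along the case's y.
- cover (a joint): Angle of the case's cover in rad: 0 closed flat on the case, 1.57 upright, larger leaning away from the robot; stop at 2.4. A stiff friction hinge (0.08 N m) holds it where it is left. The cover is a board 90 mm from hinge to free edge, 170 mm wide, 5 mm thick; its inner face lies in the plane of the hinge line.
- cover_tab (a point): Centre of the small steel finger tab (14 x 30 x 3 mm) at the middle of the cover's free edge, 95 mm from the hinge line; it stands 12 mm out beyond the edge.
- mug: A dotted mug with a handle, 82 x 117 x 91 mm, loose at the edge of the work; to be left alone. Origin at the centre of its underside.
- earbud_case: A white earphone case, 45 x 55 x 22 mm, loose at the edge of the work; to be left alone. Origin at the centre of its underside.

How it is judged:
By the outcome, as a careful person would: the job done as asked, in the order asked, and still so for the second after the job is handed in, with the robot touching nothing.
Of eraser_1, eraser_2, eraser_3 only 2 to 3 are there at a start; the rules pass over those that are not, and their reading is None.
At some moment in a run one of eraser_1, eraser_2, eraser_3 may be knocked a few centimetres aside while the robot is not near it.
Once in a run the grip may slacken for a moment while it holds something.
It also fails if it takes over 210 s, if anything falls off the work surface, if the arm or the gripper's body presses on something with over 40 N, if the wrist force passes 120 N, or if a joint passes its speed limit or range.

## Working session

There is one attempt and no reset: what is moved stays moved. The work goes in short steps, Python scripts to look and compute and a shell command to move; the robot and the scene stay as the last step left them, time stands still between calls to the robot, and variables do not carry over. Pictures are saved under pics/ and viewed, at most 14 in all, crops included, and the job is handed in when it is done.

```bash
ls; mkdir -p pics
cat > h.py <<'E'
import numpy as np, cv2
from cell import get_state, read_camera, close_job
from scipy.spatial.transform import Rotation as R
def cam(n):
    c=read_camera(n); return c
def ray(c,u,v):
    d=np.array([(u-c['cx'])/c['fx'],-(v-c['cy'])/c['fy'],-1.0]); return np.array(c['rotation'])@d
def plane(c,u,v,z):
    d=ray(c,u,v); e=np.array(c['eye']); return e+d*(z-e[2])/d[2]
def pts(c):
    v,u=np.mgrid[0:480,0:640]; d=np.stack([(u-c['cx'])/c['fx'],-(v-c['cy'])/c['fy'],-np.ones(u.shape)],-1)
    return (d*c['range_z'][...,None])@np.array(c['rotation']).T+np.array(c['eye'])
def save(c,n): cv2.imwrite('pics/'+n,c['image'][:,:,::-1])
E
python3 - <<'E'
from h import *
print(get_state())
for n in ['top','scene']:
    c=cam(n); save(c,n+'0.png'); print(n,{k:c[k] for k in c if k not in('image','range_z')}); np.savez('pics/'+n+'0.npz',**c)
E
```

```text
pics
{'t': 0.0, 'joint_positions': array([ 1.13579464,  0.68999946, -0.19452541,  1.56635507,  0.15730023,
        0.90247309, -0.21511231]), 'dq': array([ 0.00065238,  0.00056459,  0.0004657 , -0.00048322,  0.00206986,
        0.00245428,  0.00141652]), 'joint_torque': array([-7.18557967e-04, -5.39615858e+01, -1.26695685e+00, -1.58546162e+01,
        9.03116976e-03,  9.47776280e-03,  1.66537342e-05]), 'position': array([ 282.0650732 , -557.02788173,  241.47170345]), 'tcp_rot': array([-3.05393977e+00, -7.29384193e-01,  8.56897988e-04]), 'contact_force': array([-0.08080626, -0.58527184, -0.56549288]), 'moment': array([-0.02607456,  0.00942688,  0.05444178]), 'grip_force': 0.0, 'grip_width': 0.9994342510191979}
top {'fx': 482.1973775659329, 'fy': 482.1973775659329, 'cx': 315.37476031663476, 'cy': 239.0059046422807, 'eye': array([ 502.97067036,  -14.47313802, 1184.58534621]), 'rotation': array([ 0.07147647, -0.06549686, -1.54969895])}
scene {'fx': 612.8437522436989, 'fy': 612.8437522436989, 'cx': 318.91936260181427, 'cy': 241.74368659809568, 'eye': array([-152.34892004, -979.85778543,  701.92800131]), 'rotation': array([ 1.06004701, -0.34084028, -0.60866336])}
```

```bash
sed -i "s/c=read_camera(n); return c/c=read_camera(n); c['rotation']=R.from_rotvec(c['rotation']).as_matrix(); return c/" h.py; cat h.py | head -6
```

```text
import numpy as np, cv2
from cell import get_state, read_camera, close_job
from scipy.spatial.transform import Rotation as R
def cam(n):
    c=read_camera(n); c['rotation']=R.from_rotvec(c['rotation']).as_matrix(); return c
def ray(c,u,v):
```

View pics/top0.png

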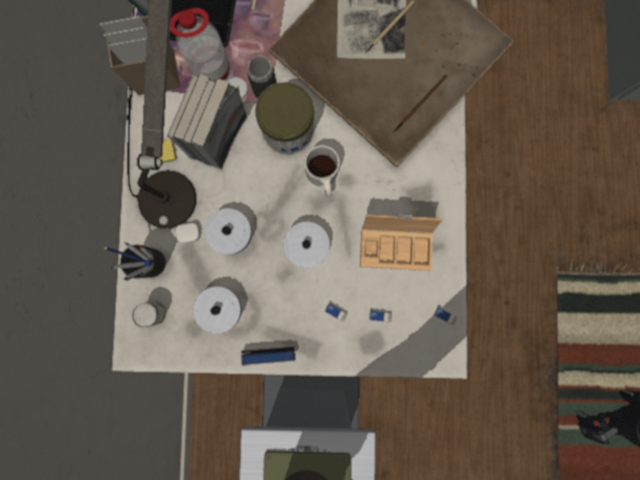

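View pics/scene0.png

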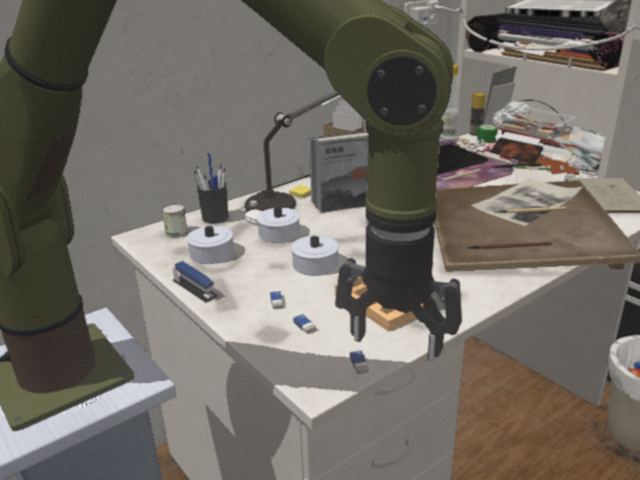

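Top shows three lidded tins with knobs at about (228,230), (307,243) and (217,310). The case is at (397,245) with its cover up, the erasers are at (336,311), (380,315) and (445,315), the mug at (322,168) and the earphone case at (187,232). Scene shows the same layout with the arm at the front right.

```bash
python3 - <<'E'
from h import *
cs={}
for n in ['top','scene']:
    c=dict(np.load(f'pics/{n}0.npz')); c['rotation']=R.from_rotvec(c['rotation']).as_matrix(); cs[n]=c
c=cs['top']; P=pts(c); im=c['image']
def blobs(c,m,amin,amax):
    n,l,s,ce=cv2.connectedComponentsWithStats(m.astype(np.uint8))
    return [(ce[i],s[i]) for i in range(1,n) if amin<=s[i,4]<=amax],l
hsv=cv2.cvtColor(im,cv2.COLOR_RGB2HSV)
# knobs
for (u,v) in [(228,230),(307,243),(217,310)]:
    w=np.zeros((480,640),bool); w[v-12:v+13,u-12:u+13]=1
    m=w&(hsv[...,2]<70); b,_=blobs(c,m,5,300)
    ce=max(b,key=lambda t:t[1][4])[0]; 
    lid=P[v-15:v+15,u-15:u+15,2]
    print('knob',ce, plane(c,*ce,71), 'lid z med',np.median(lid), 'max',lid.max())
# lid rims circles on gray
m=(hsv[...,0]>100)&(hsv[...,0]<125)&(hsv[...,1]>100)
m[:290]=0;m[330:]=0
b,_=blobs(c,m,10,400)
for ce,s in b: print('blue',ce,s,plane(c,*ce,13))
# case: orange
m=(hsv[...,0]>5)&(hsv[...,0]<22)&(hsv[...,1]>90); m[:200]=0;m[280:]=0;m[:,:350]=0;m[:,445:]=0
vv,uu=np.nonzero(m); 
for z0,z1 in [(15,32),(32,60),(60,90),(90,140)]:
    q=P[m]; k=(q[:,2]>z0)&(q[:,2]<z1); q=q[k]
    if len(q)>5: print(z0,z1,len(q),q.min(0),q.max(0),q.mean(0))
q=P[m]; k=(q[:,2]>18)&(q[:,2]<31); r=cv2.minAreaRect(q[k][:,:2].astype(np.float32)); print('case rect',r)
for (u,v) in [(300,400),(280,330),(150,400),(322,168),(187,232),(310,465),(285,110)]: print(P[v,u])
I=cv2.resize(im[190:330,280:470],None,fx=4,fy=4,interpolation=cv2.INTER_CUBIC); cv2.imwrite('pics/crop.png',I[:,:,::-1])
E
python3 - <<'E'
from h import *
c=cam('wrist'); save(c,'w0.png'); s=get_state(); print(c['eye'],R.from_matrix(c['rotation']).as_rotvec(),c['fx'],c['cx'],c['cy'])
T=R.from_rotvec(s['tcp_rot']); print('cam in tool',T.inv().apply(c['eye']-s['position'])); print((T.inv().as_matrix()@c['rotation']).round(3))
E
```

```text
knob [226.30188679 229.86792453] [617.73868393 198.10680967  71.        ] lid z med 50.130626210388186 max 1184.585346208426
knob [306.06666667 243.44444444] [589.79838521  12.11603311  71.        ] lid z med 50.177132759046685 max 1184.585346208426
knob [215.36842105 309.59649123] [433.73200388 216.49286964  71.        ] lid z med 50.1941462529569 max 1184.585346208426
blue [333.36111111 310.98611111] [327 307  13  10  72] [432.58680584 -55.75499758  13.        ]
blue [377.58571429 315.91428571] [371 312  12   8  70] [ 423.00820494 -162.25691434   13.        ]
blue [442.72727273 314.95454545] [436 312  13   8  66] [ 428.47877643 -318.74237727   13.        ]
15 32 1297 [ 537.28231117 -289.15047858   15.10452849] [ 630.79934559 -119.05019561   31.97245951] [ 585.19776257 -196.47724126   25.58906314]
32 60 255 [ 540.57980979 -285.97178071   32.12955213] [ 637.41847847 -122.31767771   59.96132391] [ 629.72320768 -206.0243282    47.44782061]
60 90 316 [ 632.02691942 -286.93413183   60.03216788] [ 643.34892076 -122.58211501   89.89716735] [ 637.8916589  -203.80807035   75.20255485]
90 140 412 [ 638.239847 -287.391546   90.084259] [ 653.40405538 -122.69878283  120.02125493] [ 645.44849589 -204.50668942  106.18203267]
case rect ((583.8184814453125, -204.34271240234375), (169.97854614257812, 89.8208999633789), 88.21868133544922)
[ 106.81304402   33.77884881 -467.22109721]
[383.62211032  72.3387775    1.55024406]
[ 137.51771434  479.68641593 -299.99691408]
[778.09534903 -21.67662528  29.54063038]
[615.51839425 302.11138443  23.87808363]
[74.6944987  -7.09233337 14.90888691]
[881.65672191  63.91839215 139.66173667]
[ 340.8208199  -528.28107072  374.64373129] [-0.2380736   0.14883031 -1.09474153] 420.5923849041041 319.85346067537193 232.80750946113747
cam in tool [  65.36815119    0.57615136 -133.00759723]
[[ 0.     0.965  0.264]
 [ 1.    -0.     0.001]
 [ 0.001  0.264 -0.965]]
```

View pics/crop.png

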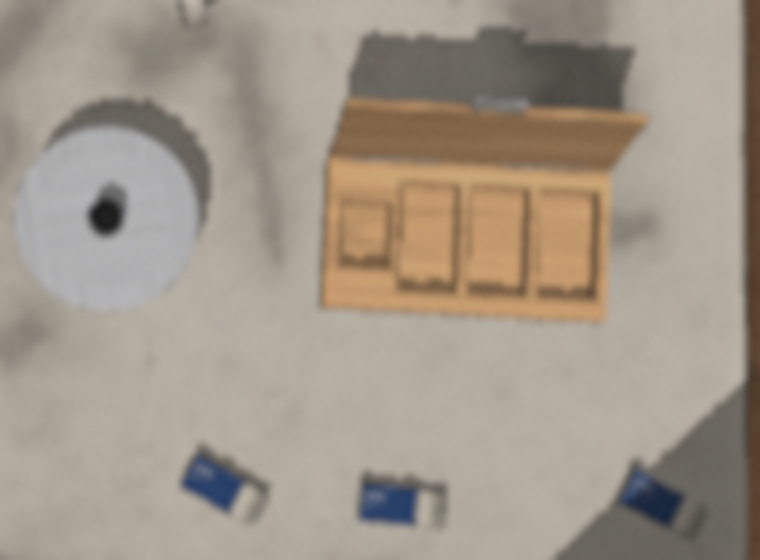

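The crop shows the case with its small pocket on the left (+y) and three long pockets to the right. The cover leans slightly back, and the three erasers lie in front with their blue sleeves to the left.

```bash
cat >> h.py <<'E'
def yawof(s): x=R.from_rotvec(s['tcp_rot']).as_matrix()[:,0]; return np.degrees(np.arctan2(x[1],x[0]))
def to(x,y,z,yaw=0,s=None):
    s=s or get_state(); Rc=R.from_rotvec(s['tcp_rot']); Rt=R.from_euler('z',yaw,degrees=True)*R.from_rotvec([np.pi,0,0])
    r=(Rc.inv()*Rt).as_rotvec(); d=Rc.inv().apply(np.array([x,y,z])-s['position'])
    print('turn',r.round(3),'shift',d.round(1),'rows',np.linalg.norm(d)/62.5,np.degrees(np.linalg.norm(r))/10.7)
def tri(c1,p1,c2,p2):
    d1,d2=ray(c1,*p1),ray(c2,*p2); e1,e2=np.array(c1['eye']),np.array(c2['eye'])
    t=np.linalg.lstsq(np.stack([d1,-d2],1),e2-e1,rcond=None)[0]; a,b=e1+t[0]*d1,e2+t[1]*d2
    return (a+b)/2,np.linalg.norm(a-b)
E
python3 - <<'E'
from h import *
cs={}
for n in ['top','scene']:
    c=dict(np.load(f'pics/{n}0.npz')); c['rotation']=R.from_rotvec(c['rotation']).as_matrix(); cs[n]=c
c=cs['scene']; g=c['image'].max(2)
tops=[(226.3,229.9),(306.1,243.4),(215.4,309.6)]
for (u,v),t in zip([(278,211),(315,240),(210,230)],tops):
    m=np.zeros(g.shape,np.uint8); m[v-12:v+12,u-12:u+12]=(g[v-12:v+12,u-12:u+12]<70)
    n,l,s,ce=cv2.connectedComponentsWithStats(m); i=1+np.argmax(s[1:,4]); 
    print(ce[i],s[i],tri(cs['top'],t,c,ce[i]))
to(590,12,260)
E
```

```text
[277.625      211.44642857] [275 206   7  11  56] (array([617.89850067, 199.44803209,  65.24339604]), np.float64(0.8626926179324094))
[314.57142857 241.60714286] [312 237   7  10  56] (array([590.43786283,  12.33950034,  62.43276856]), np.float64(0.3276377350133329))
[212.87341772 219.74683544] [204 218  18   5  79] (array([438.04271399, 209.74459473,  94.5998652 ]), np.float64(6.636898116100501))
turn [-0.001  0.     0.469] shift [ 531.8 -368.6  -17.9] rows 10.357234184790046 2.5108915141028065
```

```bash
python3 -m crank '[[[0,0,0.469],[532,-369,0],1],[[0,0,0.469],[532,-369,0],1],[[0,0,0.469],[532,-369,0],1],[[0,0,0.469],[532,-369,0],1],[[0,0,0.469],[532,-369,0],1],[[0,0,0.469],[532,-369,0],1],[[0,0,0.469],[532,-369,0],1],[[0,0,0.469],[532,-369,0],1],[[0,0,0.469],[532,-369,0],1],[[0,0,0.469],[532,-369,0],1],[[0,0,0.469],[532,-369,0],1],[[0,0,0.469],[532,-369,0],1],[[0,0,0.469],[532,-369,0],1],[[0,0,0.469],[532,-369,0],1]]' 60
python3 - <<'E'
from h import *
s=get_state(); print(s['position'],yawof(s),s['joint_positions'].round(2))
c=cam('top'); save(c,'t1.png'); c=cam('wrist'); save(c,'w1.png')
I=c['image']; P=pts(c); m=(I.max(2)<60); m&=(P[...,2]>55)&(P[...,2]<80)
q=P[m]; print(len(q)); top=q[q[:,2]>66]; print('knob top',np.median(top,0),top.min(0),top.max(0))
cv2.imwrite('pics/both.png',np.hstack([cv2.resize(cv2.imread('pics/t1.png'),(400,300)),cv2.resize(cv2.imread('pics/w1.png'),(400,300))]))
E
```

```text
t: 1.9
position: [589.6, 9.3, 242.4]
tcp_rot: [3.14, -0.006, -0.001]
contact_force: [0.8, -0.5, 0.3]
grip_width: 0.999
grip_force: 0.0
[589.57021427   9.32116547 242.38679204] -0.21940564051677333 [-0.11  0.64  0.02  1.68 -0.01  0.82 -1.66]
1726
knob top [611.35716525 189.549493    72.23665477] [ 580.60261414 -166.25351952   66.0226895 ] [711.84232558 209.38513023  79.60562563]
```

View pics/both.png

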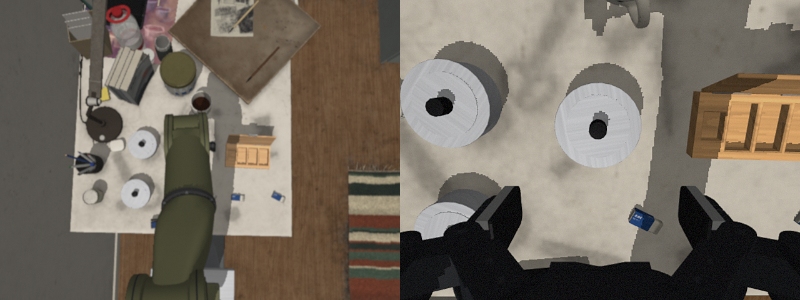

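Top (left) now shows the forearm over the middle tin. The wrist view (right) shows the middle tin's knob at about wrist pixel (317,206), the left tin's at (56,168), and part of the case at right.

```bash
cat >> h.py <<'E'
def dark(c,u,v,w=25,t=60):
    g=c['image'].max(2); m=np.zeros(g.shape,np.uint8); m[v-w:v+w,u-w:u+w]=g[v-w:v+w,u-w:u+w]<t
    n,l,s,ce=cv2.connectedComponentsWithStats(m); i=1+np.argmax(s[1:,4]); return ce[i],l==i
E
python3 - <<'E'
from h import *
c=cam('wrist'); P=pts(c); s=get_state()
for u,v in [(317,206),(60,168)]:
    ce,m=dark(c,u,v,28); q=P[m]; zt=np.percentile(q[:,2],95); t=q[q[:,2]>zt-4]; print(ce,m.sum(),'topz',zt,'xy',(t.max(0)+t.min(0))/2,np.ptp(t,0))
    print(plane(c,*ce,66))
E
```

```text
[317.03667137 206.66008463] 709 topz 73.36847880197037 xy [618.20349462  11.1900742  222.58818121] [ 75.08301539  20.68615186 305.8883942 ]
[591.34513956  11.21740303  66.        ]
[ 63.13951311 170.11516854] 1068 topz 73.5326248841724 xy [632.32303134 109.11569064 222.53868214] [ 46.84394193 200.51379062 305.98739235]
[619.14694112 197.2578141   66.        ]
```

```bash
python3 -m crank '[[[0,0,0],[1,-2,100],1],[[0,0,0],[1,-2,100],1],[[0,0,0],[1,-2,150],0.3],[[0,0,0],[1,-2,170],0.3],[[0,0,0],[1,-2,178],0],[[0,0,0],[1,-2,178],0],[[0,0,0],[1,-2,178],-0.6],[[0,0,0],[1,-2,178],-0.6],[[0,0,0],[1,-2,178],-1],[[0,0,0],[1,-2,178],-1],[[0,0,0],[1,-2,178],-1],[[0,0,0],[1,-2,178],-1]]' 60
python3 - <<'E'
from h import *
s=get_state();print(s['position'],s['grip_width'],s['grip_force'],s['contact_force'])
E
```

```text
t: 3.55
position: [592.3, 13.9, 65.8]
tcp_rot: [3.142, -0.001, 0.004]
contact_force: [-1.3, 0.1, 5.5]
grip_width: 0.228
grip_force: 58.7
[592.25444961  13.8680386   65.79532951] 0.22844759043224502 58.71834576129913 [-1.28018832  0.11250097  5.54582276]
```

```bash
python3 -m crank '[[[0,0,0],[0,0,-15],-1],[[0,0,0],[0,0,-30],-1],[[0,0,0],[0,0,-60],-1],[[0,0,0],[-50,0,-60],-1],[[0,0,0],[-100,0,-60],-1],[[0,0,0],[-120,0,-60],-1],[[0,0,0],[-120,0,-60],-1],[[0,0,0],[-120,0,-60],-1]]'
python3 - <<'E'
from h import *
c=cam('wrist'); save(c,'w2.png'); s=get_state(); print(s['position'],s['grip_width'])
E
```

```text
t: 4.55
position: [473.6, 14.2, 124.9]
tcp_rot: [-3.141, 0.0, -0.006]
contact_force: [0.5, -0.3, -0.5]
grip_width: 0.23
grip_force: 58.6
[473.53352611  14.19148467 124.70597035] 0.22821238679335545
```

View pics/w2.png

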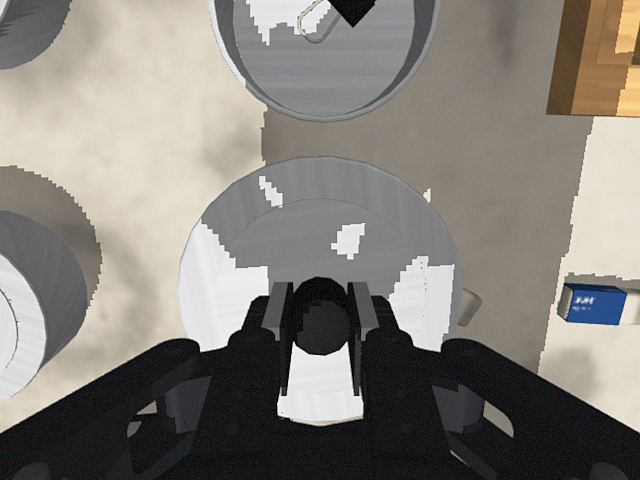

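Tin 2 at the top (320,15) holds the black bulldog clip with its wire handle, and the lid hangs in the grip at (320,300). I'll put the lid back by reversing the move.

```bash
python3 -m crank '[[[0,0,0],[60,0,0],-1],[[0,0,0],[110,0,0],-1],[[0,0,0],[120,0,0],-1],[[0,0,0],[120,0,0],-1],[[0,0,0],[120,0,30],-1],[[0,0,0],[120,0,50],-1],[[0,0,0],[120,0,56],-1],[[0,0,0],[120,0,60],-1],[[0,0,0],[120,0,60],-1],[[0,0,0],[120,0,60],-1],[[0,0,0],[120,0,60],-0.3],[[0,0,0],[120,0,60],0.2],[[0,0,0],[120,0,60],0.2],[[0,0,0],[120,0,30],0.4],[[0,0,0],[120,0,-20],0.6],[[0,0,0],[120,0,-80],1],[[0,0,0],[120,0,-120],1],[[0,0,0],[120,0,-120],1]]'
python3 - <<'E'
from h import *
c=cam('wrist'); P=pts(c); save(c,'w3.png'); s=get_state(); print(s['position'],yawof(s))
ce,m=dark(c,317,206,35); print(ce,plane(c,*ce,66))
# lid ring height: fit plane around knob 25..50mm
q=P.reshape(-1,3); d=np.hypot(q[:,0]-plane(c,*ce,66)[0],q[:,1]-plane(c,*ce,66)[1]); k=(d>20)&(d<50)&(q[:,2]<75)&(q[:,2]>20); A=np.c_[q[k,:2]-q[k,:2].mean(0),np.ones(k.sum())]; print(np.linalg.lstsq(A,q[k,2],rcond=None)[0])
to(618.5,198,235)
E
```

```text
t: 6.85
position: [593.3, 14.0, 247.5]
tcp_rot: [-3.141, 0.001, -0.011]
contact_force: [0.6, 0.6, -0.3]
grip_width: 1.0
grip_force: 0.0
[591.81243744  14.05493031 245.33416831] -0.011360223416407387
[321.01793722 215.84155456] [587.83999562  12.21861381  66.        ]
[-5.96888052e-02  1.68283442e-02  5.41397265e+01]
turn [-0.    -0.002 -0.   ] shift [  26.6 -183.9   10.4] rows 2.9785283751506118 0.012942808669595839
```

```bash
cat >> h.py <<'E'
def lidcheck(c,x,y):
    P=pts(c); q=P.reshape(-1,3); d=np.hypot(q[:,0]-x,q[:,1]-y); k=(d>22)&(d<50)&(q[:,2]<70)&(q[:,2]>35); g=q[k]
    for i in range(3):
        A=np.c_[g[:,:2]-[x,y],np.ones(len(g))]; f=np.linalg.lstsq(A,g[:,2],rcond=None)[0]; e=g[:,2]-A@f; g=g[abs(e)<max(1.5,2*np.std(e))]
    print('lid plane slope/z',f.round(4),len(g),'resid',np.std(e).round(2))
E
python3 - <<'E'
from h import *
s=get_state(); print(s['position'])
c=cam('wrist'); save(c,'w3.png'); 
ce,m=dark(c,317,215,35); print(ce,plane(c,*ce,66)); lidcheck(c,589,12.5)
ce,m=dark(c,63,175,35); print(ce,plane(c,*ce,66)); lidcheck(c,618.5,198)
cv2.imwrite('pics/w3c.png',cv2.imread('pics/w3.png')[:330])
E
```

```text
[591.81243744  14.05493031 245.33416831]
[321.01464129 213.44216691] [587.85474981  12.16978967  66.        ]
lid plane slope/z [-6.21000e-02  1.69000e-02  5.41663e+01] 9232 resid 0.73
[ 71.28265107 172.0994152 ] [619.20360214 197.35660579  66.        ]
lid plane slope/z [9.00000e-04 3.00000e-03 5.11385e+01] 9551 resid 0.74
```

View pics/w3c.png

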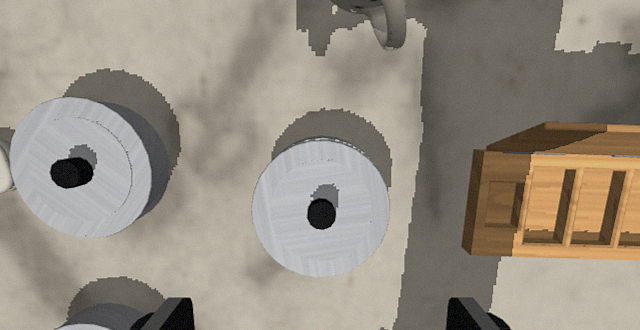

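The middle lid's near edge stands about 6 mm high, with its knob at (321,213) and the tin rim visible at the far side. It has slipped about 4 mm towards the robot, so I'll re-grip it, shift it and reseat it.

```bash
python3 -m crank '[[[0,0,0],[-2,1,60],0.5],[[0,0,0],[-2,1,120],0.2],[[0,0,0],[-2,1,160],0],[[0,0,0],[-2,1,178],0],[[0,0,0],[-2,1,178],0],[[0,0,0],[-2,1,178],-0.6],[[0,0,0],[-2,1,178],-1],[[0,0,0],[-2,1,178],-1],[[0,0,0],[-2,1,178],-1],[[0,0,0],[-2,1,170],-1],[[0,0,0],[-2,1,166],-1],[[0,0,0],[2.5,2,166],-1],[[0,0,0],[2.5,2,166],-1],[[0,0,0],[2.5,2,174],-1],[[0,0,0],[2.5,2,180],-1],[[0,0,0],[2.5,2,180],-1],[[0,0,0],[2.5,2,180],-1]]' 60
python3 -c "
from h import *
s=get_state();print(s['position'],s['tcp_rot'],s['contact_force'],s['grip_width'])"
```

```text
t: 9.07
position: [592.7, 12.2, 64.3]
tcp_rot: [-3.141, -0.0, 0.003]
contact_force: [-4.1, 1.2, 7.3]
grip_width: 0.231
grip_force: 59.7
[592.74453496  12.23564377  64.27579022] [-3.14146945e+00 -2.39208658e-04  3.08631604e-03] [-4.10881724  1.19795814  7.28139629] 0.23081427800062826
```

```bash
python3 -m crank '[[[0,0,0],[0,0,0],-0.3],[[0,0,0],[0,0,0],0.2],[[0,0,0],[0,0,0],0.2],[[0,0,0],[0,0,-30],0.4],[[0,0,0],[0,0,-80],0.6],[[0,0,0],[0,0,-140],1],[[0,0,0],[0,0,-180],1],[[0,0,0],[0,0,-180],1],[[0,0,0],[0,0,-180],1]]'
python3 - <<'E'
from h import *
s=get_state(); print(s['position'])
c=cam('wrist'); save(c,'w4.png'); 
ce,m=dark(c,317,210,35); print(ce,plane(c,*ce,66)); lidcheck(c,591,11)
ce,m=dark(c,66,172,35); print(ce,plane(c,*ce,66)); lidcheck(c,618.5,198)
to(619,197.5,235)
E
```

```text
t: 10.2
position: [593.1, 11.9, 243.6]
tcp_rot: [3.141, -0.0, -0.002]
contact_force: [-0.4, 0.2, 0.3]
grip_width: 1.001
grip_force: 0.0
[593.14907286  11.94690244 243.62140252]
[319.53813559 210.48022599] [591.23215233  11.19118918  66.        ]
lid plane slope/z [-1.00000e-04  2.10000e-03  5.09149e+01] 9050 resid 0.74
[ 67.26024786 173.32983794] [619.22251743 197.28120161  66.        ]
lid plane slope/z [1.70000e-03 2.70000e-03 5.11342e+01] 9570 resid 0.74
turn [ 0.     0.003 -0.   ] shift [  26.2 -185.5    7.9] rows 3.0007389776637656 0.014490745357650872
```

```bash
python3 -m crank '[[[0,0,0],[26,-186,0],1],[[0,0,0],[26,-186,0],1],[[0,0,0],[26,-186,0],1],[[0,0,0],[26,-186,0],1],[[0,0,0],[26,-186,0],1],[[0,0,0],[26,-186,60],0.5],[[0,0,0],[26,-186,120],0.2],[[0,0,0],[26,-186,160],0],[[0,0,0],[26,-186,179],0],[[0,0,0],[26,-186,179],0],[[0,0,0],[26,-186,179],-0.6],[[0,0,0],[26,-186,179],-1],[[0,0,0],[26,-186,179],-1],[[0,0,0],[26,-186,179],-1]]' 60
python3 -m crank '[[[0,0,0],[0,0,-15],-1],[[0,0,0],[0,0,-30],-1],[[0,0,0],[0,0,-60],-1],[[0,0,0],[-50,0,-60],-1],[[0,0,0],[-100,0,-60],-1],[[0,0,0],[-140,0,-60],-1],[[0,0,0],[-140,0,-60],-1],[[0,0,0],[-140,0,-60],-1]]'
python3 - <<'E'
from h import *
c=cam('wrist'); save(c,'w5.png'); s=get_state(); print(s['position'],s['grip_width'])
P=pts(c); t=plane(c,320,30,4); print(t)
d=np.hypot(P[...,0]-619,P[...,1]-198); k=(d<46); print(k.sum()); print('mean rgb',c['image'][k].mean(0)); hs=cv2.cvtColor(c['image'],cv2.COLOR_RGB2HSV); y=k&(hs[...,1]>90)&(hs[...,2]>60); print('colored',y.sum(),P[y].mean(0) if y.any() else '', 'dark',(k&(hs[...,2]<50)).sum(),'z>12',(k&(P[...,2]>12)).sum())
E
```

```text
t: 12.0
position: [621.4, 198.1, 67.5]
tcp_rot: [-3.141, 0.001, -0.006]
contact_force: [-0.9, -0.8, 6.5]
grip_width: 0.228
grip_force: 59.1
t: 13.0
position: [481.4, 198.5, 126.2]
tcp_rot: [-3.141, 0.0, -0.005]
contact_force: [0.2, -0.3, -1.3]
grip_width: 0.227
grip_force: 58.7
[481.79989992 198.36901176 126.00538306] 0.22892446752914583
[594.73959497 197.49735718   4.        ]
8772
mean rgb [142.80449156 143.5494756  145.57273142]
colored 3 [609.1957415  203.45631301   6.42394731] dark 0 z>12 0
```

View pics/w5.png

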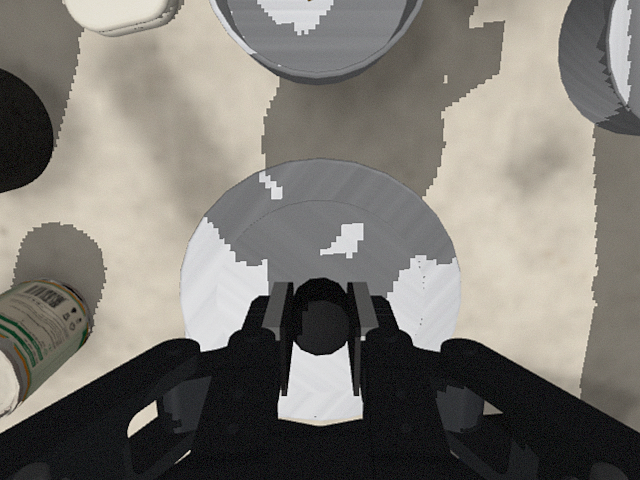

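The wrist view shows only the near half of the left tin (empty there) at the top. I'll check its far half with the top camera.

Run:
```python
from h import *
c=cam('top'); I=c['image']; cv2.imwrite('pics/t2.png',cv2.resize(I[190:340,160:340],None,fx=3,fy=3,interpolation=cv2.INTER_CUBIC)[:,:,::-1])
```

```text
(no output)
```

View pics/t2.png

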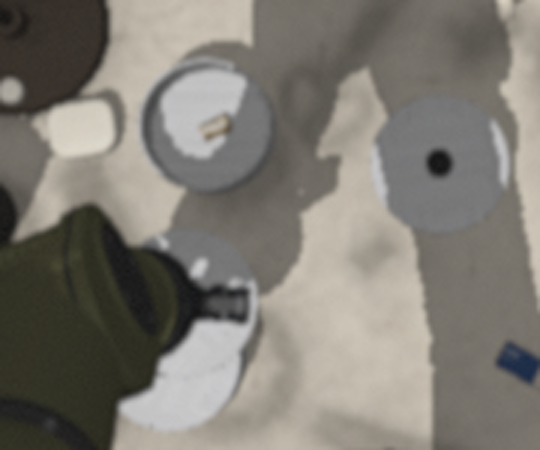

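The sharpener (brass, about 5x9 px) is in the left tin at crop (215,127), which is top pixel (231.7,232.3). I'll set this lid on free desk at about (505,108).

```bash
python3 -m crank '[[[0,0,0],[10,50,0],-1],[[0,0,0],[23,90,0],-1],[[0,0,0],[23,90,0],-1],[[0,0,0],[23,90,50],-1],[[0,0,0],[23,90,85],-1],[[0,0,0],[23,90,93],-1],[[0,0,0],[23,90,96],-1],[[0,0,0],[23,90,97],-1],[[0,0,0],[23,90,97],-1],[[0,0,0],[23,90,97],-0.3],[[0,0,0],[23,90,97],0.2],[[0,0,0],[23,90,97],0.2],[[0,0,0],[23,90,60],0.6],[[0,0,0],[23,90,0],1],[[0,0,0],[23,90,-60],1],[[0,0,0],[60,20,-80],1],[[0,0,0],[60,0,-80],1],[[0,0,0],[60,0,-80],1],[[0,0,0],[60,0,-80],1]]'
python3 - <<'E'
from h import *
c=cam('wrist'); save(c,'w6.png'); s=get_state(); print(s['position'],yawof(s))
P=pts(c); hs=cv2.cvtColor(c['image'],cv2.COLOR_RGB2HSV)
d=np.hypot(P[...,0]-619,P[...,1]-198); y=(d<46)&(P[...,2]<30)&((P[...,2]>11)|(hs[...,1]>70))
n,l,st,ce=cv2.connectedComponentsWithStats(y.astype(np.uint8)); i=1+np.argmax(st[1:,4]); m=l==i; q=P[m]; print(st[i],ce[i],'z',np.percentile(q[:,2],[5,50,95]))
t=q[q[:,2]>11]; print('rect xy',cv2.minAreaRect(t[:,:2].astype(np.float32)),cv2.boxPoints(cv2.minAreaRect(t[:,:2].astype(np.float32))))
u,v=ce[i].astype(int); cv2.imwrite('pics/w6c.png',cv2.resize(c['image'][max(0,v-90):v+90,max(0,u-110):u+110],None,fx=3,fy=3)[:,:,::-1])
# tin1 rim
r=(P[...,2]>42)&(P[...,2]<50)&(abs(np.hypot(P[...,0]-619,P[...,1]-198)-51)<7); g=P[r][:,:2]; A=np.c_[2*g,np.ones(len(g))]; f=np.linalg.lstsq(A,(g**2).sum(1),rcond=None)[0]; print('rim centre',f[:2],np.sqrt(f[2]+f[:2]@f[:2]),len(g))
E
```

```text
t: 15.48
position: [539.2, 196.8, 204.9]
tcp_rot: [3.14, -0.001, -0.002]
contact_force: [-0.2, -0.2, -0.5]
grip_width: 1.0
grip_force: 0.0
[539.21093846 196.15357925 204.81341783] -0.10769430956599196
[301  81  36  31 650] [318.90923077  96.22461538] z [ 8.20624367 16.53348687 18.23655755]
rect xy ((620.3533325195312, 196.60592651367188), (12.706304550170898, 23.936094284057617), 25.009143829345703) [[609.5362  204.76598]
 [619.65546 183.07411]
 [631.1705  188.44588]
 [621.0512  210.13774]]
rim centre [618.78903613 199.57224282] 50.9367830894723 2767
```

View pics/w6c.png

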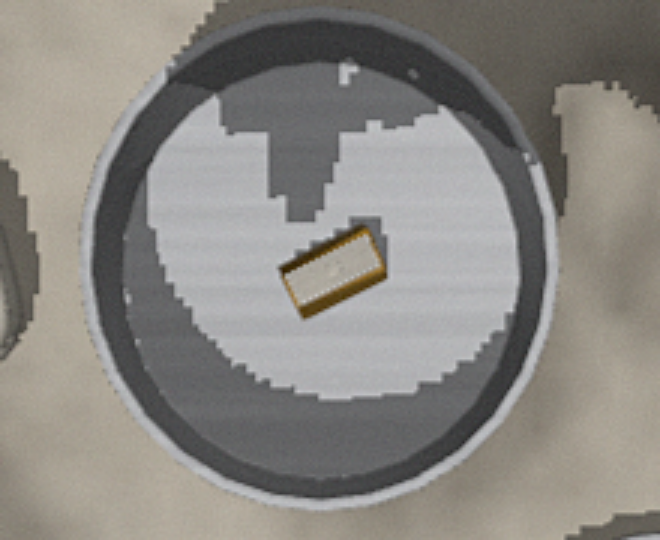

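The wrist crop shows the brass sharpener near the tin centre, its long axis at about 115° world. It stands at about (620.3,196.6) with its top at z 16.5, and the tin's rim centre is at (618.8,199.6).

```bash
python3 -m crank '[[[0,0,-0.18],[40,0,0],0],[[0,0,-0.36],[81,0,0],0],[[0,0,-0.54],[81,0,30],0],[[0,0,-0.72],[81,0,60],0],[[0,0,-0.9],[81,0,100],0],[[0,0,-1.08],[81,0,100],0],[[0,0,-1.26],[81,0,100],0],[[0,0,-1.44],[81,0,100],0],[[0,0,-1.62],[81,0,100],0],[[0,0,-1.8],[81,0,100],0],[[0,0,-2.01],[81,0,100],0],[[0,0,-2.01],[81,0,100],0],[[0,0,-2.01],[81,0,100],0],[[0,0,-2.01],[81,0,100],0]]'
python3 -c "
from h import *
s=get_state();print(s['position'],yawof(s),s['joint_positions'].round(2));to(620.3,196.6,18,115)"
```

```text
t: 17.27
position: [620.8, 197.6, 105.2]
tcp_rot: [1.687, 2.65, -0.001]
contact_force: [0.3, -0.4, -0.3]
grip_width: 0.499
grip_force: 0.0
[620.76013544 197.61238451 105.24006004] 115.04586450526587 [-0.12  0.93 -0.51  1.57  0.58  0.79 -0.43]
turn [-0.     0.001  0.001] shift [-0.7 -0.8 87.2] rows 1.3959543577660871 0.005374105578114274
```

```bash
python3 -m crank '[[[0,0,0],[-1,-1,50],0],[[0,0,0],[-1,-1,75],-0.2],[[0,0,0],[-1,-1,83],-0.2],[[0,0,0],[-1,-1,87],-0.2],[[0,0,0],[-1,-1,87],-0.2],[[0,0,0],[-1,-1,87],-0.7],[[0,0,0],[-1,-1,87],-1],[[0,0,0],[-1,-1,87],-1],[[0,0,0],[-1,-1,87],-1],[[0,0,0],[-1,-1,87],-1]]' 40
python3 -m crank '[[[0,0,0],[0,0,-20],-1],[[0,0,0],[0,0,-60],-1],[[0,0,0],[0,0,-100],-1],[[0,0,0],[0,0,-130],-1],[[0,0,0],[0,0,-130],-1],[[0,0,0],[0,0,-130],-1]]'
python3 - <<'E'
from h import *
c=cam('wrist'); save(c,'w7.png'); s=get_state(); print(s['position'],s['grip_width'],s['grip_force'])
P=pts(c); g=P[(P[...,2]<30)&(P[...,2]>11)&(np.hypot(P[...,0]-619,P[...,1]-199)<42)]; print('left in tin',len(g))
E
```

```text
t: 18.52
position: [621.0, 196.9, 19.4]
tcp_rot: [1.684, 2.651, 0.002]
contact_force: [-0.9, -0.3, 6.3]
grip_width: 0.128
grip_force: 39.2
t: 19.27
position: [619.9, 196.1, 148.1]
tcp_rot: [-1.684, -2.652, 0.002]
contact_force: [-1.3, 0.6, -0.4]
grip_width: 0.128
grip_force: 38.4
[619.58566181 196.01640979 147.45124437] 0.12375868454758787 38.443990845407825
left in tin 0
```

```bash
python3 -m crank '[[[0,0,-0.16],[0,0,-60],-1],[[0,0,-0.32],[-40,-17,-82],-1],[[0,0,-0.48],[-95,-41,-82],-1],[[0,0,-0.64],[-150,-65,-82],-1],[[0,0,-0.8],[-205,-89,-82],-1],[[0,0,-0.96],[-260,-113,-82],-1],[[0,0,-1.1],[-318,-137,-82],-1],[[0,0,-1.1],[-318,-137,-82],-1],[[0,0,-1.1],[-318,-137,-82],-1],[[0,0,-1.1],[-318,-137,-82],-1]]'
python3 - <<'E'
from h import *
c=cam('wrist'); save(c,'w8.png'); s=get_state(); print(s['position'],yawof(s),s['grip_width'],s['grip_force'])
E
```

```text
t: 20.58
position: [631.4, -147.2, 230.1]
tcp_rot: [-0.045, -3.141, -0.002]
contact_force: [0.0, 0.3, -0.9]
grip_width: 0.128
grip_force: 38.5
[ 631.47315603 -147.27540236  230.24455806] 178.35407623749754 0.12243613417433423 38.484333188971505
```

View pics/w8.png

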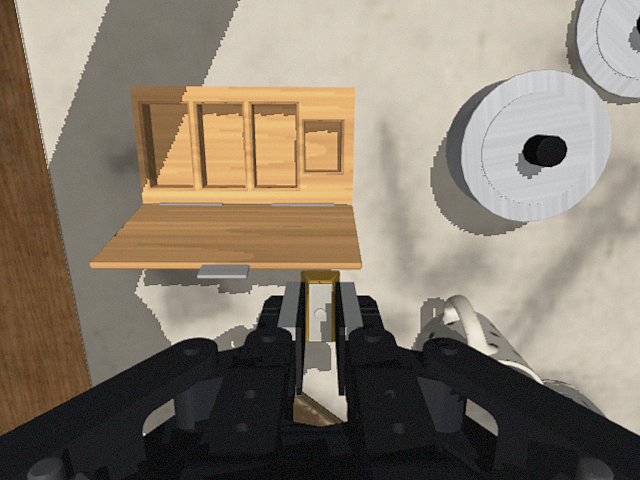

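The wrist view shows the case with its small pocket mouth at about (323,146) and the long pockets at about (275,145), (222,145) and (170,145). The sharpener sits in the grip at (320,305), and the cover's tab is at (223,271).

```bash
cat > case.py <<'E'
from h import *
def case(c):
    P=pts(c); hs=cv2.cvtColor(c['image'],cv2.COLOR_RGB2HSV)
    w=(hs[...,0]>5)&(hs[...,0]<22)&(hs[...,1]>70)
    near=(abs(P[...,0]-584)<60)&(abs(P[...,1]+204)<100)
    rim=w&near&(P[...,2]>22)&(P[...,2]<31); 
    pm=near&(P[...,2]<20)&(P[...,2]>3)
    box=cv2.minAreaRect(P[rim][:,:2].astype(np.float32)); print('rim z',np.median(P[rim][:,2]),'rect',box)
    m=cv2.morphologyEx(pm.astype(np.uint8),cv2.MORPH_OPEN,np.ones((3,3)))
    n,l,st,ce=cv2.connectedComponentsWithStats(m)
    for i in range(1,n):
        if st[i,4]<300: continue
        q=P[l==i]; print('pocket px',ce[i].round(1),st[i],'floor z',np.median(q[:,2]).round(1),cv2.minAreaRect(q[:,:2].astype(np.float32)))
    t=P[rim][:,:2]
E
python3 - <<'E'
from case import *
c=cam('wrist'); case(c)
for z,p in [(27,(323,147)),(27,(274.5,145.5)),(27,(222.5,145.5)),(27,(169.5,145.5))]: print(plane(c,*p,z))
E
```

```text
rim z 27.21859848290552 rect ((584.536865234375, -205.68609619140625), (170.327392578125, 91.09180450439453), 88.28770446777344)
pocket px [168.9 143.9] [ 145  103   48   83 3413] floor z 9.5 ((581.9719848632812, -268.91845703125), (32.16572570800781, 65.27059936523438), 88.41182708740234)
pocket px [221.9 144.1] [ 199  104   46   82 3456] floor z 9.5 ((583.5130004882812, -226.23667907714844), (32.833072662353516, 65.00773620605469), 88.18569946289062)
pocket px [274.9 144.3] [ 252  104   45   83 3549] floor z 9.4 ((584.78955078125, -183.20835876464844), (34.37004470825195, 65.171875), 88.1814956665039)
pocket px [322.5 145.5] [ 305  121   36   50 1797] floor z 9.5 ((586.0592651367188, -144.64218139648438), (29.062461853027344, 38.9541130065918), 88.17595672607422)
[ 586.22624101 -144.32842804   27.        ]
[ 583.97877044 -182.33153405   27.        ]
[ 582.80841017 -223.09406496   27.        ]
[ 581.61603314 -264.62341867   27.        ]
```

```bash
python3 -m crank '[[[0,0,0],[45,1.5,0],-1],[[0,0,0],[45,1.5,50],-1],[[0,0,0],[45,1.5,100],-1],[[0,0,0],[45,1.5,140],-1],[[0,0,0],[45,1.5,140],-1],[[0,0,0],[45,1.5,140],-1]]'
python3 -c "
from h import *
s=get_state();print(s['position'],s['grip_width']);to(586.1,-144.6,38,178.2)"
```

```text
t: 21.42
position: [587.9, -145.5, 92.0]
tcp_rot: [0.048, 3.139, 0.001]
contact_force: [0.4, -0.2, 0.9]
grip_width: 0.125
grip_force: 38.5
[ 587.88935197 -145.53559272   91.98703142] 0.1250880518393275
turn [0.    0.003 0.001] shift [ 2.   0.9 54. ] rows 0.8643964535247805 0.014554392345488923
```

```bash
python3 -m crank '[[[0,0,0],[2,1,30],-1],[[0,0,0],[2,1,48],-1],[[0,0,0],[2,1,55],-1],[[0,0,0],[2,1,55],-1],[[0,0,0],[2,1,55],-1],[[0,0,0],[2,1,55],-0.5],[[0,0,0],[2,1,55],-0.3],[[0,0,0],[2,1,55],-0.3],[[0,0,0],[2,1,30],-0.3],[[0,0,0],[2,1,-20],0],[[0,0,0],[2,1,-70],1],[[0,0,0],[-45,1,-120],1],[[0,0,0],[-45,1,-140],1],[[0,0,0],[-45,1,-140],1],[[0,0,0],[-45,1,-140],1]]'
python3 - <<'E'
from case import *
c=cam('wrist'); save(c,'w9.png'); case(c); s=get_state(); print(s['position'],yawof(s),s['joint_positions'].round(2))
cv2.imwrite('pics/w9c.png',c['image'][60:300,100:500,::-1])
to(505.5,107,150,180)
E
```

```text
t: 23.3
position: [630.2, -148.2, 229.1]
tcp_rot: [-0.051, -3.138, 0.003]
contact_force: [-0.3, -0.2, 0.3]
grip_width: 0.995
grip_force: 0.0
rim z 27.201177729669297 rect ((584.4655151367188, -205.99765014648438), (170.7562713623047, 90.41434478759766), 88.14702606201172)
pocket px [170.7 146.8] [ 147  106   48   83 3416] floor z 9.5 ((581.9388427734375, -268.5399169921875), (33.4821891784668, 65.71587371826172), 87.04029846191406)
pocket px [223.5 146.6] [ 200  106   47   83 3518] floor z 9.5 ((583.37841796875, -225.89999389648438), (33.5367546081543, 65.36042022705078), 88.2439193725586)
pocket px [276.6 146.6] [ 254  106   45   83 3570] floor z 9.5 ((584.701416015625, -183.19044494628906), (34.42043685913086, 65.2340087890625), 88.14669799804688)
pocket px [324.5 148.2] [ 306  124   37   49 1396] floor z 9.7 ((586.3452758789062, -144.65603637695312), (29.140201568603516, 38.57508850097656), 88.1716079711914)
[ 630.04661066 -148.03900024  228.73884593] 178.15930564050038 [ 0.6   0.87 -0.9   1.48  0.72  1.14  1.11]
turn [-0.002 -0.003 -0.032] shift [132.4 251.   78.8] rows 4.712714532692939 0.1732297211175034
```

View pics/w9c.png

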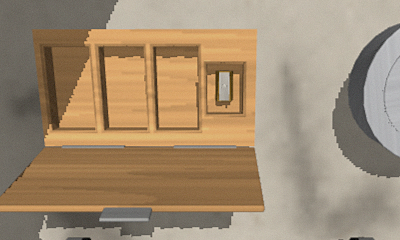

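The sharpener lies in the small pocket at crop (223,87). Next I'll put lid 1 back.

```bash
python3 -m crank '[[[0,0,0],[20,60,0],1],[[0,0,0],[40,120,10],1],[[0,0,0],[60,180,20],1],[[0,0,0],[78,230,29],1],[[0,0,0],[78,253,29],1],[[0,0,0],[78,253,29],1],[[0,0,0],[78,253,29],1],[[0,0,0],[78,253,29],1]]' 60
python3 - <<'E'
from h import *
c=cam('wrist'); save(c,'w10.png'); s=get_state(); print(s['position'],yawof(s)); P=pts(c)
# knob on desk lid: points z 33..48 near
k=(np.hypot(P[...,0]-505,P[...,1]-108)<25)&(P[...,2]>26)&(P[...,2]<36); q=P[k]; print('knob',len(q),q.min(0),q.max(0),np.median(q,0)); print((np.percentile(q,1,0)+np.percentile(q,99,0))/2)
k=(np.hypot(P[...,0]-505,P[...,1]-108)<70)&(P[...,2]>7)&(P[...,2]<14); q=P[k][:,:2]; print('flange',cv2.minEnclosingCircle(q.astype(np.float32)),len(q), np.median(P[k][:,2]))
r=(P[...,2]>42)&(P[...,2]<50)&(abs(np.hypot(P[...,0]-619,P[...,1]-198)-51)<7); g=P[r][:,:2]; print('rim n',len(g), cv2.minEnclosingCircle(g.astype(np.float32)) if len(g)>20 else '')
E
```

```text
t: 24.35
position: [561.8, 106.1, 200.8]
tcp_rot: [-0.055, -3.14, 0.002]
contact_force: [0.6, 0.6, -0.2]
grip_width: 1.002
grip_force: 0.0
[561.85344619 106.4843929  200.93226691] 178.02304090246713
knob 763 [490.29452377  96.47638031  30.35347718] [511.32929893 117.55173883  35.64609336] [500.51676616 106.88211945  33.27121333]
[500.54024244 106.78885555  33.01708165]
flange ((500.5650939941406, 106.8792724609375), 55.08573532104492) 16512 11.918695014251625
rim n 1934 ((618.1757202148438, 199.28817749023438), 53.3354377746582)
```

```bash
python3 -m crank '[[[0,0,0],[61,-2,0],1],[[0,0,0],[61,-2,60],0.5],[[0,0,0],[61,-2,120],0.2],[[0,0,0],[61,-2,160],0],[[0,0,0],[61,-2,172],0],[[0,0,0],[61,-2,172],0],[[0,0,0],[61,-2,172],-0.6],[[0,0,0],[61,-2,172],-1],[[0,0,0],[61,-2,172],-1],[[0,0,0],[61,-2,172],-1]]' 60
python3 -c "
from h import *
s=get_state();print(s['position'],s['grip_width'],yawof(s));to(s['position'][0]+117.7,s['position'][1]+92.5,126,178.1)"
```

```text
t: 25.65
position: [501.8, 108.7, 31.1]
tcp_rot: [0.05, 3.138, 0.001]
contact_force: [-1.5, -0.9, 6.9]
grip_width: 0.228
grip_force: 58.6
[501.80810219 108.73279236  31.11972758] 0.22779008014614716 178.1589726078943
turn [0.001 0.003 0.001] shift [-115.    96.3  -94.4] rows 2.8357401785498157 0.019000627783220012
```

```bash
python3 -m crank '[[[0,0,0],[0,0,-30],-1],[[0,0,0],[0,0,-70],-1],[[0,0,0],[0,0,-100],-1],[[0,0,0],[0,0,-100],-1],[[0,0,0],[-40,30,-100],-1],[[0,0,0],[-80,65,-100],-1],[[0,0,0],[-115,95,-100],-1],[[0,0,0],[-115,95,-100],-1],[[0,0,0],[-115,95,-100],-1],[[0,0,0],[-115,95,-100],-1]]'
cat >> h.py <<'E'
def lidin(c,s):
    P=pts(c); z=s['position'][2]-18+1; d=np.hypot(P[...,0]-s['position'][0],P[...,1]-s['position'][1]); cold=cv2.cvtColor(c['image'],cv2.COLOR_RGB2HSV)
    k=(d<70)&(abs(P[...,2]-z)<5)&(cold[...,2]>70); g=P[k]; print('held lid',len(g),'z',np.median(g[:,2]),cv2.minEnclosingCircle(g[:,:2].astype(np.float32)))
    # outline fit: farthest points per angle
    m,i=g[:,:2].mean(0),None; ck=s['position'][:2]; a=np.degrees(np.arctan2(g[:,1]-ck[1],g[:,0]-ck[0])).round(-1); r=np.hypot(*(g[:,:2]-ck).T)
    e=np.array([g[a==b][np.argmax(r[a==b]),:2] for b in np.unique(a) if r[a==b].max()>48]); A=np.c_[2*e,np.ones(len(e))]; f=np.linalg.lstsq(A,(e**2).sum(1),rcond=None)[0]; print('fit',len(e),f[:2],np.sqrt(f[2]+f[:2]@f[:2]))
E
python3 - <<'E'
from h import *
c=cam('wrist'); save(c,'w11.png'); s=get_state(); print(s['position'],s['grip_width'],yawof(s)); lidin(c,s)
E
```

```text
t: 26.9
position: [617.6, 198.1, 128.8]
tcp_rot: [-0.05, -3.14, 0.003]
contact_force: [-0.2, -0.5, -0.1]
grip_width: 0.223
grip_force: 58.9
[617.84147878 198.24460924 128.96477159] 0.22574244163274249 178.16612823569233
held lid 40204 z 109.54761650755641 ((616.3155517578125, 196.603515625), 55.03240203857422)
fit 31 [616.10946244 196.9260039 ] 54.636289489935194
```

```bash
python3 -m crank '[[[0,0,0],[-2,2.7,0],-1],[[0,0,0],[-2,2.7,0],-1],[[0,0,0],[-2,2.7,30],-1],[[0,0,0],[-2,2.7,48],-1],[[0,0,0],[-2,2.7,54],-1],[[0,0,0],[-2,2.7,58],-1],[[0,0,0],[-2,2.7,61],-1],[[0,0,0],[-2,2.7,61],-1],[[0,0,0],[-2,2.7,61],-1]]'
python3 -m crank '[[[0,0,0],[0,0,0],-0.3],[[0,0,0],[0,0,0],0.2],[[0,0,0],[0,0,0],0.2],[[0,0,0],[0,0,-30],0.4],[[0,0,0],[0,0,-80],0.6],[[0,0,0],[-40,0,-140],1],[[0,0,0],[-70,0,-150],1],[[0,0,0],[-70,0,-150],1],[[0,0,0],[-70,0,-150],1]]'
python3 - <<'E'
from h import *
s=get_state(); print(s['position'])
c=cam('wrist'); save(c,'w12.png'); P=pts(c)
lidcheck(c,618.5,199); k=(np.hypot(P[...,0]-618,P[...,1]-199)<60)&(abs(P[...,2]-50)<5); print(cv2.minEnclosingCircle(P[k][:,:2].astype(np.float32)))
E
```

```text
t: 28.08
position: [621.0, 202.7, 70.2]
tcp_rot: [0.05, 3.14, 0.0]
contact_force: [-2.2, -0.2, 6.3]
grip_width: 0.229
grip_force: 59.5
t: 29.2
position: [689.4, 200.1, 217.2]
tcp_rot: [-0.048, -3.139, 0.001]
contact_force: [-0.0, -0.2, -0.8]
grip_width: 0.998
grip_force: 0.0
[689.42368995 200.12196022 217.22376582]
lid plane slope/z [3.00000e-03 3.80000e-03 5.09962e+01] 12782 resid 0.74
((619.760498046875, 201.1787109375), 55.308738708496094)
```

```bash
python3 -m crank '[[[0,0,0],[60,-20,-33],1],[[0,0,0],[100,-70,-33],1],[[0,0,0],[130,-130,-33],1],[[0,0,0],[150,-190,-33],1],[[0,0,0],[177,-250,-33],1],[[0,0,0],[177,-310,-33],1],[[0,0,0],[177,-370,-33],1],[[0,0,0],[177,-376,-33],1],[[0,0,0],[177,-376,-33],1],[[0,0,0],[177,-376,-33],1]]' 40
cat > er.py <<'E'
from h import *
def erasers(c,lo=(380,-400),hi=(530,40)):
    P=pts(c); near=(P[...,0]>lo[0])&(P[...,0]<hi[0])&(P[...,1]>lo[1])&(P[...,1]<hi[1])&(P[...,2]>7)&(P[...,2]<22)
    m=cv2.morphologyEx(near.astype(np.uint8),cv2.MORPH_OPEN,np.ones((3,3))); n,l,st,ce=cv2.connectedComponentsWithStats(m)
    for i in range(1,n):
        if st[i,4]<150: continue
        q=P[l==i]; zt=np.median(q[:,2]); t=q[q[:,2]>zt-3]; r=cv2.minAreaRect(t[:,:2].astype(np.float32)); b=cv2.boxPoints(r)
        e=[b[1]-b[0],b[2]-b[1]]; L=max(e,key=np.linalg.norm); a=np.degrees(np.arctan2(L[1],L[0]))%180
        print('eraser px',ce[i].round(),st[i,4],'c',np.round(r[0],1),'size',np.round(r[1],1),'long axis deg',round(a,1),'top z',zt.round(1))
E
python3 - <<'E'
from er import *
s=get_state(); print(s['position'],yawof(s))
c=cam('wrist'); save(c,'w13.png'); erasers(c)
E
```

```text
t: 30.5
position: [501.8, -167.4, 251.4]
tcp_rot: [0.044, 3.141, 0.002]
contact_force: [-0.5, 0.1, 0.3]
grip_width: 0.998
grip_force: 0.0
[ 501.81545005 -167.43882821  251.44593671] 178.4096419954549
eraser px [440. 109.] 1713 c [430.3 -63.2] size [51.7 23. ] long axis deg 62.0 top z 13.7
eraser px [131. 114.] 1728 c [ 427.  -327.4] size [52.  22.9] long axis deg 63.1 top z 13.4
eraser px [315. 104.] 1672 c [ 423.3 -169.8] size [51.3 22.7] long axis deg 86.2 top z 13.6
```

View pics/w13.png

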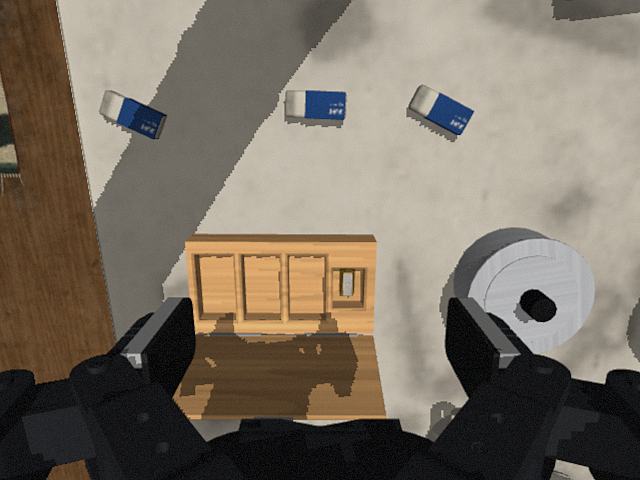

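The wrist view shows erasers at (440,109), (315,104) and (131,114), the sharpener in the small pocket at (347,284), and lid 2 at (533,295). First eraser 1, world (430.3,-63.2), long axis at 62°.

```bash
python3 -m crank '[[[0,0,0.18],[40,50,20],0.3],[[0,0,0.36],[74,102,40],0],[[0,0,0.54],[74,102,80],0],[[0,0,0.72],[74,102,130],0],[[0,0,0.9],[74,102,171],0],[[0,0,1.08],[74,102,171],0],[[0,0,1.26],[74,102,171],0],[[0,0,1.44],[74,102,171],0],[[0,0,1.62],[74,102,171],0],[[0,0,1.8],[74,102,171],0],[[0,0,2.03],[74,102,171],0],[[0,0,2.03],[74,102,171],0],[[0,0,2.03],[74,102,171],0],[[0,0,2.03],[74,102,171],0]]'
python3 -c "
from er import *
s=get_state();print(s['position'],yawof(s),s['joint_positions'].round(2)); c=cam('wrist'); erasers(c); to(430.3,-63.2,16.5,62)"
```

```text
t: 32.3
position: [431.1, -65.4, 80.3]
tcp_rot: [-2.692, -1.618, -0.0]
contact_force: [0.1, -0.3, -0.5]
grip_width: 0.498
grip_force: 0.0
[431.12902616 -65.3882531   80.33303712] 62.01877286396302 [ 0.1   0.78 -0.09  2.25  0.54  0.13 -0.99]
eraser px [317. 245.] 4424 c [430.5 -62.3] size [51.8 22.7] long axis deg 62.0 top z 13.6
eraser px [379. 395.] 1232 c [ 421.2 -156.1] size [27.1 16.9] long axis deg 85.3 top z 13.4
turn [-0. -0. -0.] shift [ 1.7 -1.8 63.8] rows 1.0219722078601259 0.002679792201577787
```

```bash
python3 -m crank '[[[0,0,0],[2,-2,30],0],[[0,0,0],[2,-2,55],0],[[0,0,0],[2,-2,63],0],[[0,0,0],[2,-2,63],0],[[0,0,0],[2,-2,63],-0.3],[[0,0,0],[2,-2,63],-0.7],[[0,0,0],[2,-2,63],-1],[[0,0,0],[2,-2,63],-1],[[0,0,0],[2,-2,63],-1],[[0,0,0],[2,-2,30],-1],[[0,0,0],[2,-2,-20],-1],[[0,0,0],[2,-2,-70],-1],[[0,0,0],[2,-2,-70],-1],[[0,0,0],[2,-2,-70],-1]]' 40
python3 -c "
from er import *
s=get_state();print(s['position'],yawof(s),s['grip_width'],s['grip_force']); to(584.7,-183.2,150,178.2)"
```

```text
t: 34.1
position: [431.1, -63.2, 151.9]
tcp_rot: [2.694, 1.613, 0.005]
contact_force: [0.2, -0.7, -0.5]
grip_width: 0.239
grip_force: 39.7
[431.05642599 -63.19840122 151.94862067] 61.830549778744825 0.2394776368008967 39.738017320632935
turn [ 4.000e-03  2.000e-03 -2.031e+00] shift [-33.3 192.1   2.5] rows 3.11940624777071 10.875678912781279
```

```bash
python3 -m crank '[[[0,0,-0.18],[0,0,0],-1],[[0,0,-0.36],[-5,40,0],-1],[[0,0,-0.54],[-15,90,0],-1],[[0,0,-0.72],[-25,140,0],-1],[[0,0,-0.9],[-33,192,0],-1],[[0,0,-1.08],[-33,192,0],-1],[[0,0,-1.26],[-33,192,0],-1],[[0,0,-1.44],[-33,192,0],-1],[[0,0,-1.62],[-33,192,0],-1],[[0,0,-1.8],[-33,192,0],-1],[[0,0,-2.03],[-33,192,0],-1],[[0,0,-2.03],[-33,192,0],-1],[[0,0,-2.03],[-33,192,0],-1],[[0,0,-2.03],[-33,192,0],-1]]'
cat >> er.py <<'E'
def held(c,s):
    P=pts(c); p=s['position']; hs=cv2.cvtColor(c['image'],cv2.COLOR_RGB2HSV)
    T=R.from_rotvec(s['tcp_rot']).inv(); Q=T.apply((P-p).reshape(-1,3)).reshape(P.shape)
    k=(abs(Q[...,0])<40)&(abs(Q[...,1])<18)&(abs(Q[...,2])<18)&(hs[...,2]>60); q=Q[k]
    if len(q)<30: print('nothing held?',len(q)); return
    print('held: tool z range',np.percentile(q[:,2],[2,50,98]).round(1),'x',np.percentile(q[:,0],[1,99]).round(1),'y',np.percentile(q[:,1],[1,99]).round(1),len(q))
E
python3 -c "
from er import *
s=get_state();print(s['position'],yawof(s),s['grip_width'],s['grip_force']); c=cam('wrist'); save(c,'w14.png'); held(c,s); to(584.7,-183.2,40,178.2)"
```

```text
t: 35.85
position: [583.7, -182.6, 149.2]
tcp_rot: [-0.05, -3.14, 0.001]
contact_force: [-0.2, 0.8, -0.3]
grip_width: 0.24
grip_force: 39.7
[ 583.6579513  -182.60944718  149.2357894 ] 178.161897604112 0.23984674135162123 39.74206745624542
held: tool z range [-14.3   3.    8.4] x [-21.4  28.5] y [-17.   14.7] 9199
turn [-0.    -0.001 -0.001] shift [ -1.   -0.5 109.6] rows 1.7531898965712556 0.006029070110861107
```

```bash
python3 -m crank '[[[0,0,0],[-4,0.5,50],-1],[[0,0,0],[-4,0.5,90],-1],[[0,0,0],[-4,0.5,105],-1],[[0,0,0],[-4,0.5,110],-1],[[0,0,0],[-4,0.5,110],-1],[[0,0,0],[-4,0.5,110],-1],[[0,0,0],[-4,0.5,110],-0.4],[[0,0,0],[-4,0.5,110],-0.2],[[0,0,0],[-4,0.5,110],-0.2],[[0,0,0],[-4,0.5,80],-0.2],[[0,0,0],[-4,0.5,30],0],[[0,0,0],[20,0.5,-20],1],[[0,0,0],[60,20,-70],1],[[0,0,0],[80,20,-100],1],[[0,0,0],[80,20,-100],1],[[0,0,0],[80,20,-100],1]]'
cat >> er.py <<'E'
def pockets(c):
    P=pts(c)
    for n,(x,y) in dict(small=(586.1,-144.6),p1=(584.7,-183.2),p2=(583.4,-225.4),p3=(582,-267.6)).items():
        k=(abs(P[...,0]-x)<30)&(abs(P[...,1]-y)<15)&(P[...,2]<60); q=P[k]; print(n,len(q),'z pct',np.percentile(q[:,2],[2,25,50,75,98]).round(1))
E
python3 -c "
from er import *
s=get_state();print(s['position'],yawof(s)); c=cam('wrist'); save(c,'w15.png'); pockets(c); erasers(c)"
```

```text
t: 37.9
position: [504.7, -160.8, 249.7]
tcp_rot: [-0.051, -3.141, 0.001]
contact_force: [0.1, 0.5, -0.9]
grip_width: 0.999
grip_force: 0.0
[ 504.70602798 -160.80680104  249.72001405] 178.1326015374735
small 2036 z pct [ 8.5 10.4 20.8 27.  28.6]
p1 1800 z pct [ 8.6 10.8 21.2 22.  23.1]
p2 1768 z pct [ 7.9  9.   9.5 10.  11.1]
p3 1739 z pct [ 8.   9.   9.5 10.  11. ]
eraser px [307. 101.] 1698 c [ 423.4 -169.8] size [51.3 22.5] long axis deg 87.5 top z 13.6
eraser px [123. 112.] 1747 c [ 427.1 -327.5] size [52.3 23. ] long axis deg 64.1 top z 13.4
```

```bash
python3 -m crank '[[[0,0,0.18],[40,-5,20],0.3],[[0,0,0.36],[81,-12,60],0],[[0,0,0.54],[81,-12,110],0],[[0,0,0.72],[81,-12,150],0],[[0,0,0.9],[81,-12,170],0],[[0,0,1.08],[81,-12,170],0],[[0,0,1.26],[81,-12,170],0],[[0,0,1.44],[81,-12,170],0],[[0,0,1.59],[81,-12,170],0],[[0,0,1.59],[81,-12,170],0],[[0,0,1.59],[81,-12,170],0],[[0,0,1.59],[81,-12,170],0]]'
python3 -c "
from er import *
s=get_state();print(s['position'],yawof(s)); c=cam('wrist'); erasers(c); to(423.4,-169.8,16.5,87)"
```

```text
t: 39.45
position: [423.3, -169.6, 80.0]
tcp_rot: [-2.276, -2.165, -0.0]
contact_force: [-0.6, -0.8, 0.6]
grip_width: 0.502
grip_force: 0.0
[ 423.30919296 -169.56218708   79.99406095] 87.15023445204636
eraser px [321. 250.] 4424 c [ 423.3 -169.5] size [52.  22.8] long axis deg 86.5 top z 13.6
turn [-0.    -0.     0.002] shift [-0.2  0.1 63.6] rows 1.0174386671518394 0.012618527197635128
```

```bash
python3 -m crank '[[[0,0,0],[0,0,30],0],[[0,0,0],[0,0,55],0],[[0,0,0],[0,0,63],0],[[0,0,0],[0,0,63],0],[[0,0,0],[0,0,63],-0.3],[[0,0,0],[0,0,63],-0.7],[[0,0,0],[0,0,63],-1],[[0,0,0],[0,0,63],-1],[[0,0,0],[0,0,63],-1],[[0,0,0],[0,0,30],-1],[[0,0,0],[0,0,-20],-1],[[0,0,0],[0,0,-70],-1],[[0,0,0],[0,0,-70],-1]]' 40
python3 -m crank '[[[0,0,-0.18],[0,20,0],-1],[[0,0,-0.36],[-10,60,0],-1],[[0,0,-0.54],[-25,110,0],-1],[[0,0,-0.72],[-40,150,0],-1],[[0,0,-0.9],[-48,165,0],-1],[[0,0,-1.08],[-48,165,0],-1],[[0,0,-1.26],[-48,165,0],-1],[[0,0,-1.44],[-48,165,0],-1],[[0,0,-1.59],[-48,165,0],-1],[[0,0,-1.59],[-48,165,0],-1],[[0,0,-1.59],[-48,165,0],-1],[[0,0,-1.59],[-48,165,0],-1]]'
python3 -c "
from er import *
s=get_state();print(s['position'],yawof(s),s['grip_width'],s['grip_force']); c=cam('wrist'); save(c,'w16.png'); held(c,s); to(583.4,-225.4,39,178.2)"
```

```text
t: 41.12
position: [425.4, -169.8, 153.6]
tcp_rot: [2.273, 2.159, 0.006]
contact_force: [1.1, -0.7, -0.2]
grip_width: 0.238
grip_force: 39.4
t: 42.62
position: [585.6, -226.0, 150.2]
tcp_rot: [-0.052, -3.141, 0.001]
contact_force: [0.8, -0.2, -0.4]
grip_width: 0.241
grip_force: 39.3
[ 585.60328215 -226.01841569  150.20350678] 178.1105042150971 0.24149563083999287 39.34845685958862
held: tool z range [-14.2   4.6  10.3] x [-21.8  28.1] y [-17.   14.7] 9029
turn [-0.     0.    -0.001] shift [  2.3   0.6 111.3] rows 1.781172096445462 0.007464313850847947
```

```bash
python3 -m crank '[[[0,0,0],[-1,1,50],-1],[[0,0,0],[-1,1,90],-1],[[0,0,0],[-1,1,106],-1],[[0,0,0],[-1,1,111],-1],[[0,0,0],[-1,1,111],-1],[[0,0,0],[-1,1,111],-1],[[0,0,0],[-1,1,111],-0.4],[[0,0,0],[-1,1,111],-0.2],[[0,0,0],[-1,1,111],-0.2],[[0,0,0],[-1,1,80],-0.2],[[0,0,0],[-1,1,30],0],[[0,0,0],[20,-20,-20],1],[[0,0,0],[60,-50,-70],1],[[0,0,0],[80,-50,-100],1],[[0,0,0],[80,-50,-100],1],[[0,0,0],[80,-50,-100],1]]'
python3 -c "
from er import *
s=get_state();print(s['position'],yawof(s)); c=cam('wrist'); save(c,'w17.png'); pockets(c); erasers(c)"
```

```text
t: 44.68
position: [504.1, -273.5, 249.8]
tcp_rot: [-0.05, -3.141, 0.0]
contact_force: [0.2, 0.9, 0.8]
grip_width: 1.001
grip_force: 0.0
[ 504.05285468 -273.49050049  249.8444873 ] 178.18437172113414
small 1489 z pct [ 8.6 10.6 19.7 25.7 28.5]
p1 1755 z pct [ 8.7 17.4 21.4 22.1 23.3]
p2 1857 z pct [ 8.5 11.  21.3 22.  23.4]
p3 1799 z pct [ 8.1  9.1  9.6 10.  11.1]
eraser px [254. 108.] 1678 c [ 426.9 -327.7] size [51.8 22.7] long axis deg 63.5 top z 13.5
```

```bash
python3 -m crank '[[[0,0,0.18],[40,-30,20],0.3],[[0,0,0.36],[75,-57,60],0],[[0,0,0.54],[75,-57,110],0],[[0,0,0.72],[75,-57,150],0],[[0,0,0.9],[75,-57,170],0],[[0,0,1.08],[75,-57,170],0],[[0,0,1.26],[75,-57,170],0],[[0,0,1.44],[75,-57,170],0],[[0,0,1.62],[75,-57,170],0],[[0,0,1.8],[75,-57,170],0],[[0,0,2],[75,-57,170],0],[[0,0,2],[75,-57,170],0],[[0,0,2],[75,-57,170],0],[[0,0,2],[75,-57,170],0]]'
python3 -c "
from er import *
s=get_state();print(s['position'],yawof(s)); c=cam('wrist'); erasers(c); to(426.9,-327.7,16.5,63.5)"
```

```text
t: 46.48
position: [427.4, -327.8, 79.9]
tcp_rot: [-2.668, -1.657, -0.0]
contact_force: [-1.0, -1.1, -0.2]
grip_width: 0.501
grip_force: 0.0
[ 427.35382156 -327.79308817   79.93803866] 63.69434447054286
eraser px [319. 249.] 4446 c [ 427.  -327.2] size [52.  22.6] long axis deg 63.2 top z 13.6
turn [-0.    -0.     0.003] shift [-0.1 -0.4 63.5] rows 1.016498139507923 0.015813254379111873
```

```bash
python3 -m crank '[[[0,0,0],[0,0,30],0],[[0,0,0],[0,0,55],0],[[0,0,0],[0,0,63],0],[[0,0,0],[0,0,63],0],[[0,0,0],[0,0,63],-0.3],[[0,0,0],[0,0,63],-0.7],[[0,0,0],[0,0,63],-1],[[0,0,0],[0,0,63],-1],[[0,0,0],[0,0,63],-1],[[0,0,0],[0,0,30],-1],[[0,0,0],[0,0,-20],-1],[[0,0,0],[0,0,-70],-1],[[0,0,0],[0,0,-70],-1]]' 40
python3 -m crank '[[[0,0,-0.18],[20,20,0],-1],[[0,0,-0.36],[50,50,0],-1],[[0,0,-0.54],[90,85,0],-1],[[0,0,-0.72],[123,114,0],-1],[[0,0,-0.9],[123,114,0],-1],[[0,0,-1.08],[123,114,0],-1],[[0,0,-1.26],[123,114,0],-1],[[0,0,-1.44],[123,114,0],-1],[[0,0,-1.62],[123,114,0],-1],[[0,0,-1.8],[123,114,0],-1],[[0,0,-2],[123,114,0],-1],[[0,0,-2],[123,114,0],-1],[[0,0,-2],[123,114,0],-1],[[0,0,-2],[123,114,0],-1]]'
python3 -c "
from er import *
s=get_state();print(s['position'],yawof(s),s['grip_width'],s['grip_force']); c=cam('wrist'); save(c,'w18.png'); held(c,s); to(582,-267.6,39,178.2)"
```

```text
t: 48.15
position: [429.7, -328.8, 154.0]
tcp_rot: [2.665, 1.651, 0.006]
contact_force: [-0.0, 0.7, 0.1]
grip_width: 0.237
grip_force: 39.3
t: 49.9
position: [584.1, -268.6, 150.1]
tcp_rot: [-0.052, -3.141, 0.001]
contact_force: [-0.0, -0.0, 0.5]
grip_width: 0.236
grip_force: 39.4
[ 584.08290869 -268.58443723  150.14724186] 178.0876639338685 0.23641242917740268 39.363200068473816
held: tool z range [-14.2   4.7  10.5] x [-21.1  28.9] y [-16.9  14.8] 9125
turn [-0.    -0.    -0.002] shift [  2.2   1.  111.3] rows 1.7805140347682356 0.00893093798037701
```

```bash
python3 -m crank '[[[0,0,0],[-1.5,1.5,50],-1],[[0,0,0],[-1.5,1.5,90],-1],[[0,0,0],[-1.5,1.5,106],-1],[[0,0,0],[-1.5,1.5,111],-1],[[0,0,0],[-1.5,1.5,111],-1],[[0,0,0],[-1.5,1.5,111],-1],[[0,0,0],[-1.5,1.5,111],-0.4],[[0,0,0],[-1.5,1.5,111],-0.2],[[0,0,0],[-1.5,1.5,111],-0.2],[[0,0,0],[-1.5,1.5,80],-0.2],[[0,0,0],[-1.5,1.5,30],0],[[0,0,0],[0,30,-20],1],[[0,0,0],[-30,64,-70],1],[[0,0,0],[-60,64,-100],1],[[0,0,0],[-60,64,-100],1],[[0,0,0],[-60,64,-100],1]]'
python3 - <<'E'
from er import *
s=get_state();print(s['position'],yawof(s)); c=cam('wrist'); save(c,'w19.png'); pockets(c); erasers(c)
P=pts(c); hs=cv2.cvtColor(c['image'],cv2.COLOR_RGB2HSV)
w=(hs[...,0]>5)&(hs[...,0]<22)&(hs[...,1]>70)&(P[...,2]>35)&(P[...,2]<140)&(P[...,0]>600)&(abs(P[...,1]+205)<100); q=P[w]
for z in (40,60,80,100,115): 
    k=abs(q[:,2]-z)<3; print(z,k.sum(),np.median(q[k],0) if k.any() else '')
g=(hs[...,1]<50)&(P[...,2]>100)&(P[...,2]<150)&(abs(P[...,1]+205)<40)&(P[...,0]>620)&(P[...,0]<690); q=P[g]; print('tab',len(q), q.min(0),q.max(0),np.median(q,0))
E
```

```text
t: 51.95
position: [645.2, -206.9, 249.2]
tcp_rot: [-0.05, -3.139, 0.002]
contact_force: [0.1, -0.2, -0.7]
grip_width: 0.999
grip_force: 0.0
[ 645.20858102 -206.92128537  249.23318684] 178.1834422065251
small 2750 z pct [ 8.3  9.8 20.6 27.  28.6]
p1 2517 z pct [ 8.3 10.1 21.  21.9 23.1]
p2 2506 z pct [ 8.2 10.1 21.  21.9 23. ]
p3 2499 z pct [ 8.2 10.3 21.  21.8 23.1]
40 574 [ 631.36564565 -205.12317621   40.00519566]
60 684 [ 635.81980603 -208.45941962   60.05428749]
80 795 [ 640.28489611 -207.07170107   80.02203672]
100 935 [ 644.66879088 -206.62186967   99.9736806 ]
115 2230 [ 649.42573691 -207.11361754  115.81910627]
tab 553 [ 649.14761181 -222.82450729  116.17144224] [ 655.15406389 -192.93697221  129.88321464] [ 651.3888461  -207.59700179  125.60084665]
```

View pics/w19.png

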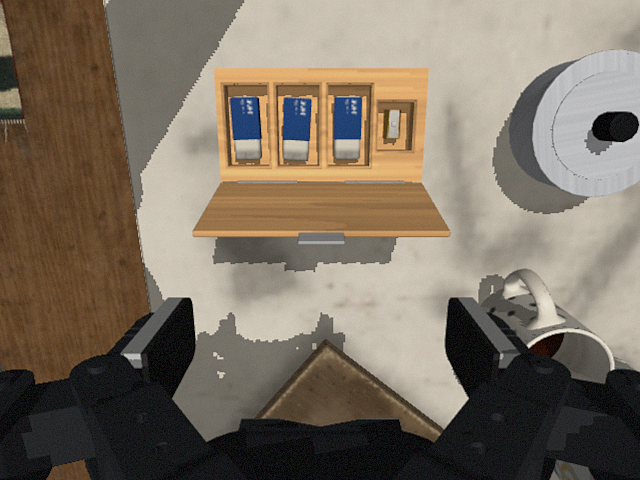

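All three erasers lie flat in their long pockets at (245,128), (297,128) and (349,128), with the sharpener at (394,124). The cover is at about 1.79 rad with its tab at (321,238), and I'll push it shut from behind with closed fingers.

```bash
python3 -m crank '[[[0,0,0],[-25,0,0],-1],[[0,0,0],[-45,0,0],-1],[[0,0,0],[-45,0,0],-1],[[0,0,0],[-45,0,0],-1],[[0,0,0],[-45,0,0],-1],[[0,0,0],[-45,0,0],-1],[[0,0,0],[-45,0,50],-1],[[0,0,0],[-45,0,100],-1],[[0,0,0],[-45,0,131],-1],[[0,0,0],[-45,0,131],-1],[[0,0,0],[-45,0,131],-1]]' 40
python3 -c "
from h import *
s=get_state();print(s['position'],s['grip_width'],s['contact_force'])"
```

```text
t: 53.38
position: [692.0, -207.6, 121.2]
tcp_rot: [0.05, 3.139, 0.001]
contact_force: [1.0, 0.4, 0.1]
grip_width: -0.0
grip_force: 0.0
[ 692.03670265 -207.62321876  121.20188886] -0.000336665605431356 [1.00608988 0.42561456 0.0598972 ]
```

```bash
python3 -m crank '[[[0,0,0],[12,0,0],-1],[[0,0,0],[24,0,0],-1],[[0,0,0],[35,0,0],-1],[[0,0,0],[45,0,0],-1],[[0,0,0],[56,0,0.5],-1],[[0,0,0],[66,0,1.5],-1],[[0,0,0],[76,0,4.5],-1],[[0,0,0],[86,0,8.5],-1],[[0,0,0],[95,0,13.5],-1],[[0,0,0],[103,0,20],-1],[[0,0,0],[110,0,27],-1],[[0,0,0],[117,0,35],-1],[[0,0,0],[122,0,44],-1],[[0,0,0],[126,0,54],-1],[[0,0,0],[128,0,62],-1],[[0,0,0],[129,0,68],-1],[[0,0,0],[129,0,72],-1],[[0,0,0],[129,0,72],-1]]'
python3 -c "
from h import *
s=get_state();print(s['position'],s['contact_force'])"
```

```text
t: 55.62
position: [562.3, -203.8, 47.1]
tcp_rot: [0.05, 3.141, 0.0]
contact_force: [0.6, -0.4, 0.4]
grip_width: 0.004
grip_force: 0.0
[ 562.34582403 -203.76793472   47.05173691] [ 0.62576585 -0.35556876  0.36608266]
```

```bash
python3 -m crank '[[[0,0,0],[0,0,2],-1],[[0,0,0],[0,0,4],-1],[[0,0,0],[0,0,5],-1],[[0,0,0],[0,0,5],-1]]'; python3 -m crank '[[[0,0,0],[0,0,1],-1],[[0,0,0],[0,0,2],-1],[[0,0,0],[0,0,2],-1]]'
```

```text
t: 56.12
position: [562.5, -203.7, 43.6]
tcp_rot: [0.05, 3.14, -0.001]
contact_force: [-2.1, 0.5, 7.9]
grip_width: 0.0
grip_force: 3.9
t: 56.5
position: [562.6, -203.7, 43.3]
tcp_rot: [0.05, 3.14, -0.002]
contact_force: [-6.7, -1.6, 19.6]
grip_width: 0.001
grip_force: 9.8
```

```bash
python3 -m crank '[[[0,0,0],[0,0,-10],-1],[[0,0,0],[0,0,-50],-1],[[0,0,0],[0,0,-110],-1],[[0,0,0],[-60,0,-170],-1],[[0,0,0],[-70,60,-200],-1],[[0,0,0],[-70,100,-200],-1],[[0,0,0],[-70,100,-200],-1],[[0,0,0],[-70,100,-200],-1]]'
python3 - <<'E'
from er import *
s=get_state();print(s['position']); c=cam('wrist'); save(c,'w20.png'); P=pts(c)
k=(abs(P[...,0]-584)<40)&(abs(P[...,1]+206)<80)&(P[...,2]<100); q=P[k]; A=np.c_[q[:,:2]-[584,-206],np.ones(len(q))]; print('cover plane',np.linalg.lstsq(A,q[:,2],rcond=None)[0].round(4),len(q))
for x,y in [(591,11.3),(619,199)]: lidcheck(c,x,y)
t=cam('top'); save(t,'t3.png'); lidcheck(t,434,216); lidcheck(t,619,199); lidcheck(t,591,11)
cv2.imwrite('pics/fin.png',np.hstack([cv2.resize(cv2.imread('pics/t3.png'),(400,300)),cv2.resize(cv2.imread('pics/w20.png'),(400,300))]))
E
```

```text
t: 57.5
position: [635.2, -106.8, 239.8]
tcp_rot: [-0.05, -3.14, 0.002]
contact_force: [-0.2, 0.6, -0.6]
grip_width: -0.0
grip_force: 0.0
[ 635.16579424 -106.78957736  239.81669698]
cover plane [1.10000e-03 1.00000e-03 3.38547e+01] 20872
lid plane slope/z [1.00000e-04 5.00000e-04 5.11367e+01] 10420 resid 0.75
lid plane slope/z [0. 0. 0.] 0 resid nan
lid plane slope/z [-3.90000e-03 -0.00000e+00  4.96659e+01] 1064 resid 1.85
lid plane slope/z [-2.20000e-03  3.00000e-03  4.95368e+01] 1006 resid 1.77
lid plane slope/z [-5.70000e-03  1.30000e-03  4.94879e+01] 1018 resid 1.86
  ret = _var(a, axis=axis, dtype=dtype, out=out, ddof=ddof,
  arrmean = um.true_divide(arrmean, div, out=arrmean,
  ret = ret.dtype.type(ret / rcount)
```

View pics/fin.png

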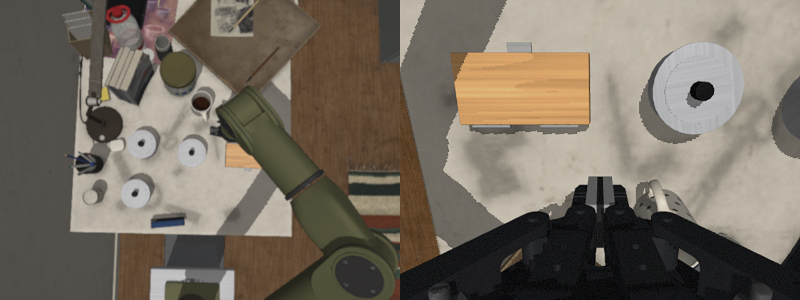

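The cover lies flat over the case at (520,88), all three lids are flat at their seated height, and the mug and earphone case look unmoved. I'll hand the job in.

```bash
python3 -c "
from h import *
print(close_job())"
```

```text
the job is handed in; nothing more can be done
None
```

The kit is packed and the job handed in at about 57 s: sharpener in the small pocket, three erasers flat in their own long pockets, cover shut and all tin lids on; the middle tin's lid first went back tilted and was reseated straight away.

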